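# Unclip the torch and put it on charge

### The job

Pull the yellow torch sideways out of its two spring clips, without dropping it, and lay it down in the grey charging cradle with its lens end at the green end wall. With the torch lying in the cradle and let go, swing the red-knobbed lever fully over to switch the charger on. Leave the tape roll, the valve and the tin where they are.

Things in the scene. Friction and masses are not known exactly. Their poses are not given: they have to be found in the camera images.
- torch_center (a point): Centre of the yellow torch: a straight cylinder 160 mm long, lying level along its own y axis. Yellow barrel 28 mm in diameter, bare from y = -50 to +50 mm; lens end (+y) a silver head of 38 mm diameter, 30 mm long; other end (-y) a black tail cap of 34 mm diameter, 30 mm long. Mass about 0.16 kg. It starts in the clips, lens to the stand's +y
- torch_head (a point): centre of the torch's lens face, 80 mm from its centre along its +y
- torch_tail (a point): centre of the torch's tail face, 80 mm from its centre along its -y
- clip_stand: Wooden stand, fixed; origin on the bench under clip_axis, same axes. Behind each clip (x = 22 to 36 mm) a 14 mm wide blue post is 118 mm tall; between the posts nothing is above 60 mm. Base board 14 mm thick, x -38 to 62, y -85 to 85 mm. Pulled level along -x the torch is held with 10 to 20 N in all at first, then the jaws snap open; it is clear after 40 mm. It cannot slide out lengthways
- clip_axis (a point): Point midway between the two steel C-shaped spring clips, on their common axis, 100 mm above the bench. y runs along the clipped torch, the mouths open level to -x (robot side), z up. Clips are 14 mm wide, centred at y = -38 and +38 mm, so 60 mm of barrel is free between them. Jaws reach 20 mm above and below the axis and 19 mm in front of it
- cradle: The charging cradle, fixed to the bench; origin on the bench under cradle_rest, same axes. Base 70 mm (x) by 188 mm (y), 12 mm thick; between the saddles it is open for fingers down to this base. End walls 50 mm wide and 48 mm tall leave 4 mm beyond each end of the torch; the one at +y is green (lens end), the one at -y grey
- cradle_rest (a point): Where the torch's centre lies when home in the grey charging cradle, 42 mm above the bench. y runs along the resting torch (lens end to +y), z up. Two black V-shaped saddles, 14 mm wide, centred at y = -38 and +38 mm, carry and centre the barrel; they are 41 mm wide at the top, 1 mm above this point
- cradle_head (a point): place of the torch's lens face when home, 80 mm from cradle_rest along the cradle's +y, before the green end wall
- cradle_tail (a point): place of the torch's tail face when home, 80 mm from cradle_rest along the cradle's -y
- lever_pivot (a point): pivot of the switch lever, 122 mm from the cradle's centre along its +y, 22 mm above the bench; axes as the cradle's. Its housing is 70 mm (x) by 50 mm (y) by 25 mm tall
- charge_lever_tip (a point): centre of the red ball (26 mm diameter) on the lever, 55 mm from the pivot; off, it leans about 29 degrees to the cradle's -x (ball 70 mm above the bench)
- charge_lever (a joint): lever angle in rad: 0 fully off (leaning to the cradle's -x), 1.0 fully on (leaning 29 degrees to the cradle's +x). It starts between 0 and 0.15. It stays where it is left; 1 to 3 N at the ball swings it
- tape_roll: bystander: cardboard-coloured roll lying flat, 90 mm diameter, 24 mm high; origin at the centre of its underside
- valve: bystander: small blue gate valve with a red round handwheel, 82 mm long (its x), 48 mm wide, 58 mm high; origin at the centre of its underside
- grease_tin: bystander: upright round tin, 68 mm diameter, 85 mm high; origin at the centre of its underside

How it is judged:
By the outcome, as a careful person would: the job done as asked, in the order asked, and still so for the second after the job is handed in, with the robot touching nothing.
It also fails if it takes over 62 s, if anything falls off the work surface, if the arm or the gripper's body presses on something with over 40 N, if the wrist force passes 120 N, or if a joint passes its speed limit or range.

### The arm

A 6-joint arm with a two-finger parallel gripper is mounted at the origin on the work surface. World frame = base frame: x ahead of the robot, y to its left, z up, the work surface at z = 0. Lengths are in m, angles in rad, forces in N, time in s.
With the tool pointing down it reaches from about 0.375 to 0.925 m from the base axis. Payload 5.7 kg.
Tool frame: the origin (TCP) lies midway between the tips of the shut fingers; the grasp point (between the pads) lies r.grasp_offset behind it (r.grasp_offset is the distance from the TCP to the grasp point, in m); y points along the fingers, z is the direction in which the jaws open and shut, and the axes are right-handed (so a half turn about y gives the same grasp; the last joint's range is limited). The gripper opens to 88 mm and grips with 3 to 60 N. Pads are 20 mm wide; open, the fingers measure 115 mm over their backs; the gripper's body (75 mm by 178 mm) begins 61 mm behind the grasp point.
Start: joints at [-1.326, 0.359, 1.51, -0, 1.272, -0.115], TCP at [0.211, -0.562, 0.223] pointing down, gripper open.
Joint ranges: [-2.97, 2.97], [-1.01, 2.36], [0.21, 2.38], [-0.96, 4.11], [0.2, 2.71], [-2.98, 2.98]. Speed limits (rad/s): [2.39, 2.39, 3.14, 3.14, 3.14, 3.14].

### API

Orientations are given as a 3x3 rotation matrix whose columns are the frame's x, y, z axes.
In Python, from bench import readout, imaging, close_job, spotter, r gives the robot as it stands. The module is installed in compiled form; this text tells all that it offers.
- The arm moves only by the tool send_rows, never from a script. Its argument "series" is one flat list of numbers, 7 for each row, row after row: the turn, a rotation vector about the tool's x, y, z in degrees, then the shift along the tool's x, y, z in mm, then the gripper command: -1 is fully open, 1 is shut, values between are in proportion. In form: [rx, ry, rz, tx, ty, tz, hand, rx, ry, rz, tx, ty, tz, hand, ...]. A call has 1 to 5 rows; each row shifts and turns the pose as measured when the row begins, along the tool's axes as they then stand; what a row does not reach is not made up. A row lasts 1/8 s, in which the tool goes at most 62.5 mm and 10.7 degrees, less where a joint would pass 70% of its speed; a pose out of reach is approached as far as the arm can. A call with a gripper value outside its range is refused whole. The fingers move at their own pace and stop on an object; "grip_force" is the grip in N (left out, the last holds). Time passes only in rows, so rows that do not move let the fingers close. It gives the time, the measured TCP pose, the force and the opening at its end, in the units of the state.
- readout.state(): the state, without advancing time (a new reading comes with each control period).
- imaging.capture(name): name is "side" or "top" or "wrist"; returns the picture (420x560x3 uint8, blue, green, red); there is no depth.
- imaging.get_calibration(name): a dict with "fx", "fy", "cx", "cy" (pixels), "distortion" ([k1, k2, p1, p2, k3] as OpenCV has them; the pictures are not rectified), "origin" and "orientation" of the camera in the world. Camera axes: x right, y up, looking along -z (the intrinsics and any distortion apply to the point x, -y, -z); pixel columns grow to the right and rows downward; lengths in m; the calibration is good to about 2 mm. A picture is of the moment at which its call begins: read the wrist's pose just before it. get_calibration takes no time and is no camera call; for the wrist camera it gives the pose at the moment of the call.
- close_job(): hands the job in, once; it reports no verdict.
Trained networks look in the newest picture that a camera, given by its name, has taken for a name from the list of things; names that differ only in an ending like _2 or _b are one class to them, and where a whole thing is asked for, a point or a joint stands for the part that bears it (a point fixed in the world has none). Each returns a list of dicts, best first, with "p" (0 to 1); they miss things now and then, are a little off and sometimes report something else, mostly with a low value. They report only what shows in the picture. A call takes as long as a camera call.
- spotter.search_frame(target, camera): "rect" ([left, top, width, height] in pixels, round what is visible of it).
- spotter.outline_of(target, camera): "region" (420x560 bool, what is visible of it) and "rect" ([left, top, width, height] in pixels, round what is visible of it).
The state is a dict: "clock": time; "joints": joint angles; "qvel": joint speeds; "effort": joint torques, N m; "tool_pos": TCP position; "eef_rot": TCP orientation; "wrist_force": force on the tool from outside, world axes, zero at the start; "ft_torque": the same for the moment, N m; "grip_width": finger opening in m.
Only numpy, scipy, OpenCV 4.12 (cv2) and the standard library are available. Lean on these libraries where they do the work, as an engineer would, in place of code of your own. Each camera call takes 0.05 s, during which the arm holds its last target. There are 200 camera calls.

## Working session

There is one attempt and no reset: what is moved stays moved. The work goes in short steps, Python scripts to look and compute and a tool call to move; the robot and the scene stay as the last step left them, time stands still between calls to the robot, and variables do not carry over. Pictures are saved under pics/ and viewed, about 8 in all and at most 12, crops included, and the job is handed in when it is done.

Besides the shell and the picture viewer there is one more tool, called after "Call:" as a command line: name --argument value ..., lists and objects as JSON in quotes. send_rows: Moves the arm, as the interface text tells. Its arguments: {"type":"object","properties":{"series":{"type":"array"},"grip_force":{"type":"number"}},"required":["series"]}

```bash
mkdir -p pics
cat > h.py <<'E'
import numpy as np, cv2
from bench import readout, imaging, close_job, spotter, r
def cal(n):
    c=imaging.get_calibration(n); K=np.array([[c['fx'],0,c['cx']],[0,c['fy'],c['cy']],[0,0,1.]])
    return K,np.array(c['distortion'],float),np.array(c['origin'],float),np.array(c['orientation'],float).reshape(3,3)
def ray(c,px):
    K,d,o,R=c; u=cv2.undistortPoints(np.array(px,float).reshape(-1,1,2),K,d).reshape(-1,2)
    v=np.c_[u[:,0],-u[:,1],-np.ones(len(u))]@R.T; return o,v
def atz(c,px,z):
    o,v=ray(c,px); return o+v*((z-o[2])/v[:,2])[:,None]
def proj(c,P):
    K,d,o,R=c; p=(np.array(P,float).reshape(-1,3)-o)@R; p=p*[1,-1,-1]
    return cv2.projectPoints(p,np.zeros(3),np.zeros(3),K,d)[0].reshape(-1,2)
E
cat > a.py <<'E'
from h import *
print(r.grasp_offset); s=readout.state(); print(s)
for n in ['top','side']:
    im=imaging.capture(n); cv2.imwrite(f'pics/{n}0.png',im); c=cal(n); print(n,c[2],c[3].round(3).tolist(),c[0][0,0])
    for t in ['torch_center','clip_stand','cradle','charge_lever','tape_roll','valve','grease_tin']:
        q=spotter.search_frame(t,n); print(t,[(np.round(d['rect']).tolist(),round(d['p'],2)) for d in q[:2]])
E
python3 a.py
```

```text
0.0187
{'clock': 0.0, 'joints': array([-1.32607537e+00,  3.59497936e-01,  1.51140562e+00, -2.18519240e-05,
        1.27249142e+00, -1.15093002e-01]), 'qvel': array([-5.10811741e-04,  1.39206288e-03, -4.23523255e-05, -1.58180763e-03,
       -1.76374277e-03, -1.05605531e-03]), 'effort': array([-8.08350633e-04, -5.15385139e+01, -2.70726800e+01,  6.71289372e-02,
        3.52186162e-02, -1.65731371e-04]), 'tool_pos': array([ 0.21108452, -0.56092154,  0.221824  ]), 'eef_rot': array([[-9.35960118e-01, -4.56942554e-04,  3.52105735e-01],
       [-3.52105982e-01,  1.74356654e-03, -9.35958513e-01],
       [-1.86240504e-04, -9.99998376e-01, -1.79280095e-03]]), 'wrist_force': array([ 0.74514638, -0.58005313, -0.05158839]), 'ft_torque': array([ 0.01835178, -0.0064747 ,  0.04371205]), 'grip_width': 0.08818343266199667}
top [ 0.40087095 -0.02390558  1.11230688] [[0.009, 0.986, -0.169], [-1.0, 0.012, 0.02], [0.022, 0.169, 0.985]] 448.1940180343448
torch_center [([306.0, 193.0, 71.0, 26.0], 0.69), ([117.0, 208.0, 104.0, 55.0], 0.54)]
clip_stand [([298.0, 184.0, 78.0, 52.0], 0.75)]
cradle [([115.0, 208.0, 104.0, 53.0], 0.67)]
charge_lever []
tape_roll [([240.0, 273.0, 33.0, 36.0], 0.71), ([300.0, 185.0, 74.0, 51.0], 0.48)]
valve [([248.0, 130.0, 30.0, 39.0], 0.89), ([115.0, 226.0, 11.0, 10.0], 0.42)]
grease_tin [([380.0, 159.0, 33.0, 32.0], 0.92)]
side [0.52922612 0.78770765 0.99403539] [[-0.999, 0.025, -0.031], [-0.04, -0.747, 0.663], [-0.007, 0.664, 0.748]] 504.83411962459365
torch_center [([269.0, 135.0, 25.0, 46.0], 0.91)]
clip_stand [([252.0, 144.0, 50.0, 67.0], 0.57), ([194.0, 205.0, 33.0, 37.0], 0.43)]
cradle [([270.0, 260.0, 62.0, 102.0], 0.79)]
charge_lever [([270.0, 259.0, 59.0, 105.0], 0.59), ([289.0, 336.0, 18.0, 12.0], 0.51)]
tape_roll [([334.0, 221.0, 39.0, 32.0], 0.91)]
valve [([197.0, 210.0, 31.0, 32.0], 0.89)]
grease_tin [([240.0, 117.0, 25.0, 37.0], 0.97), ([272.0, 258.0, 59.0, 109.0], 0.6)]
```

View pics/top0.png

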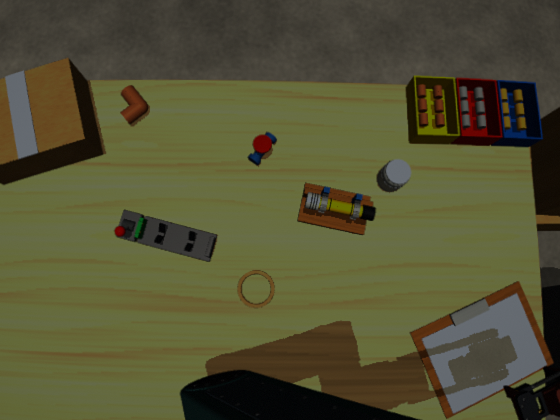

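View pics/side0.png

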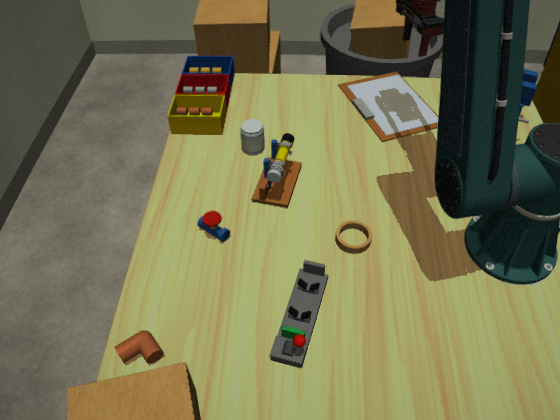

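Top view: torch head at about (310,200), tail at (375,213); cradle spans (118,222)-(215,248), green wall at (139,228) with the red ball at (120,231). Tin, valve and tape are clear of the straight pull direction.

```bash
cat > b.py <<'E'
from h import *
im=cv2.imread('pics/top0.png'); c=cal('top')
imaging.capture('top')
hsv=cv2.cvtColor(im,cv2.COLOR_BGR2HSV)
for t in ['torch_center','cradle','clip_stand']:
    q=spotter.outline_of(t,'top')
    for d in q[:1]:
        m=d['region'].astype(np.uint8); ct=max(cv2.findContours(m,0,1)[0],key=cv2.contourArea); b=cv2.boxPoints(cv2.minAreaRect(ct))
        z={'torch_center':.1,'cradle':.012,'clip_stand':.014}[t]; P=atz(c,b,z); print(t,d['p'],d['rect'],b.round(1).tolist(),P.round(3).tolist(),'ctr',P.mean(0).round(3),[round(float(np.linalg.norm(P[i]-P[i-1])),3) for i in range(4)])
for n in ['tape_roll','valve','grease_tin']:
    d=spotter.search_frame(n,'top')[0]['rect']; print(n,atz(c,[[d[0]+d[2]/2,d[1]+d[3]/2]],.03).round(3))
a=cv2.resize(im[170:250,285:425],None,fx=5,fy=5,interpolation=2);b=cv2.resize(im[195:275,100:240],None,fx=5,fy=5,interpolation=2)
a=cv2.resize(a,(700,300));b=cv2.resize(b,(700,300))
a=cv2.resize(im[180:240,290:430],None,fx=5,fy=5,interpolation=2);b=cv2.resize(im[203:263,100:240],None,fx=5,fy=5,interpolation=2)
cv2.imwrite('pics/z0.png',np.clip(np.vstack([a,b])*1.6,0,255).astype(np.uint8))
E
python3 b.py
```

```text
torch_center 0.98 [303.2, 192.7, 76.1, 27.2] [[324.8999938964844, 209.8000030517578], [327.70001220703125, 197.5], [354.5, 203.60000610351562], [351.70001220703125, 215.89999389648438]] [[0.58, -0.165, 0.1], [0.61, -0.172, 0.1], [0.596, -0.234, 0.1], [0.567, -0.227, 0.1]] ctr [ 0.588 -0.199  0.1  ] [0.063, 0.03, 0.064, 0.03]
cradle 0.68 [117.2, 208.8, 103.5, 52.6] [[113.0, 236.3000030517578], [120.5, 208.3000030517578], [216.89999389648438, 234.0], [209.39999389648438, 262.0]] [[0.523, 0.35, 0.012], [0.594, 0.336, 0.012], [0.532, 0.091, 0.012], [0.463, 0.107, 0.012]] ctr [0.528 0.221 0.012] [0.25, 0.073, 0.252, 0.071]
clip_stand 0.55 [298.6, 183.4, 77.2, 53.2] [[296.20001220703125, 221.3000030517578], [304.20001220703125, 182.1999969482422], [374.5, 196.6999969482422], [366.5, 235.8000030517578]] [[0.566, -0.105, 0.014], [0.666, -0.125, 0.014], [0.631, -0.304, 0.014], [0.531, -0.28, 0.014]] ctr [ 0.598 -0.204  0.014] [0.179, 0.102, 0.182, 0.102]
tape_roll [[ 0.392 -0.01   0.03 ]]
valve [[ 0.747 -0.022  0.03 ]]
grease_tin [[ 0.684 -0.356  0.03 ]]
```

View pics/z0.png

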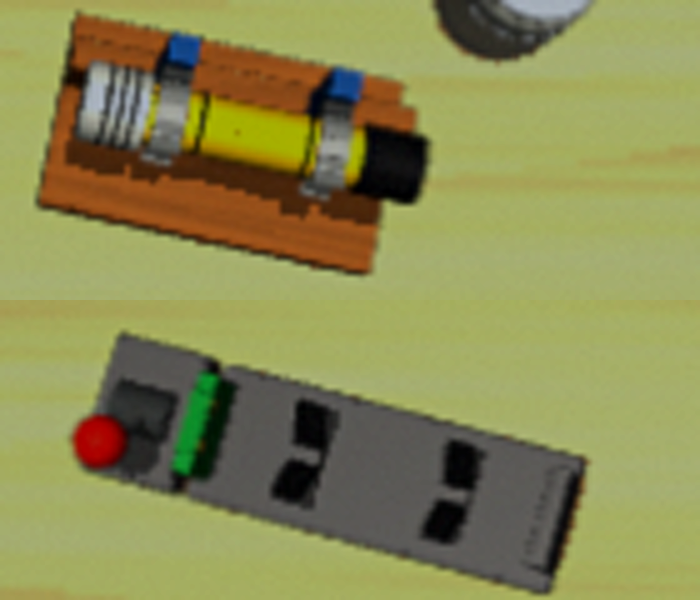

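```bash
cat > plan.py <<'E'
# usage: plan.py x y z yawdeg(of tool z axis) nrows : rows in tool axes (shift in axes at row start)
from h import *; import sys
from scipy.spatial.transform import Rotation as Ro
x,y,z,a=map(float,sys.argv[1:5]); n=int(sys.argv[5])
s=readout.state(); p=np.array(s['tool_pos']); R=np.array(s['eef_rot']); a=np.radians(a)
zt=np.array([np.cos(a),np.sin(a),0]); yt=np.array([0,0,-1.]); Rt=np.c_[np.cross(yt,zt),yt,zt]
w=Ro.from_matrix(R.T@Rt).as_rotvec(); d=(np.array([x,y,z])-p)/n
print('t',round(s['clock'],2),'p',p.round(4),'yaw',round(np.degrees(np.arctan2(R[1,2],R[0,2])),2),'dist',round(np.linalg.norm(d)*n*1000,1),'rot',np.degrees(w).round(1),'F',s['wrist_force'].round(1),'g',round(s['grip_width'],4),'q',s['joints'].round(2))
for i in range(n):
    print(np.r_[np.degrees(w/n).round(1),(R.T@d*1000).round(1)].tolist()); R=R@Ro.from_rotvec(w/n).as_matrix()
E
python3 plan.py 0.57 -0.20 0.27 -11.2 10
```

```text
t 1.15 p [ 0.2112 -0.5616  0.2226] yaw -69.39 dist 511.6 rot [  0.  -58.2  -0. ] F [ 0.2 -0.1  0.3] g 0.0879 q [-1.33  0.36  1.51  0.    1.27 -0.12]
[0.0, -5.8, -0.0, -46.3, -4.7, -21.2]
[0.0, -5.8, -0.0, -48.2, -4.7, -16.4]
[0.0, -5.8, -0.0, -49.6, -4.7, -11.4]
[0.0, -5.8, -0.0, -50.5, -4.7, -6.3]
[0.0, -5.8, -0.0, -50.9, -4.7, -1.2]
[0.0, -5.8, -0.0, -50.8, -4.7, 4.0]
[0.0, -5.8, -0.0, -50.1, -4.7, 9.1]
[0.0, -5.8, -0.0, -48.9, -4.7, 14.1]
[0.0, -5.8, -0.0, -47.2, -4.7, 19.0]
[0.0, -5.8, -0.0, -45.1, -4.7, 23.7]
```

Call:
send_rows --series '[0,-5.8,0,-46,-5,-21,-1,0,-5.8,0,-48,-5,-16,-1,0,-5.8,0,-50,-5,-11,-1,0,-5.8,0,-50,-5,-6,-1,0,-5.8,0,-51,-5,-1,-1]' --grip_force 45

```text
clock: 1.78
tool_pos: [0.393, -0.3804, 0.2479]
eef_rot: [[-0.641, 0.001, 0.767], [-0.767, -0.002, -0.641], [0.001, -1.0, 0.002]]
wrist_force: [0.4, 0.2, -0.1]
grip_width: 0.0878
```

```bash
python3 plan.py 0.57 -0.20 0.27 -11.2 5
```

```text
t 1.77 p [ 0.393  -0.3804  0.2479] yaw -39.88 dist 253.7 rot [ -0.1 -28.7   0.1] F [ 0.4  0.2 -0.1] g 0.0878 q [-0.89  0.26  1.59 -0.    1.29 -0.2 ]
[-0.0, -5.7, 0.0, -50.4, -4.5, 4.0]
[-0.0, -5.7, 0.0, -49.7, -4.4, 9.1]
[-0.0, -5.7, 0.0, -48.6, -4.4, 14.0]
[-0.0, -5.7, 0.0, -46.9, -4.4, 18.8]
[-0.0, -5.7, 0.0, -44.8, -4.4, 23.4]
```

Call:
send_rows --series '[0,-5.7,0,-50,-4.5,4,-1,0,-5.7,0,-50,-4.5,9,-1,0,-5.7,0,-49,-4.5,14,-1,0,-5.7,0,-47,-4.5,19,-1,0,-5.7,0,-45,-4.5,23,-1]'

```text
clock: 2.4
tool_pos: [0.5746, -0.192, 0.2718]
eef_rot: [[-0.181, 0.003, 0.984], [-0.984, -0.004, -0.181], [0.003, -1.0, 0.003]]
wrist_force: [-0.6, 0.0, 0.7]
grip_width: 0.0879
```

```bash
cat > w.py <<'E'
from h import *; import sys
c=cal('wrist'); im=imaging.capture('wrist'); cv2.imwrite('pics/%s.png'%sys.argv[1],np.clip(im*1.5,0,255).astype(np.uint8)); print(c[2].round(3),c[3].round(2).tolist())
np.savez(sys.argv[1]+'.npz',K=c[0],d=c[1],o=c[2],R=c[3])
cv2.imwrite('raw_%s.png'%sys.argv[1],im)
E
python3 w.py w1; python3 plan.py .586 -.202 .25 -11.2 1
```

```text
[ 0.588 -0.119  0.434] [[0.98, 0.17, 0.05], [-0.18, 0.94, 0.27], [0.0, -0.28, 0.96]]
t 2.45 p [ 0.5789 -0.1873  0.2725] yaw -10.03 dist 27.8 rot [-0.4  1.2 -0.1] F [3.  2.1 0.6] g 0.0877 q [-0.43  0.33  1.43  0.    1.38 -0.25]
[-0.4, 1.2, -0.1, 13.2, 22.5, 9.4]
```

View pics/w1.png

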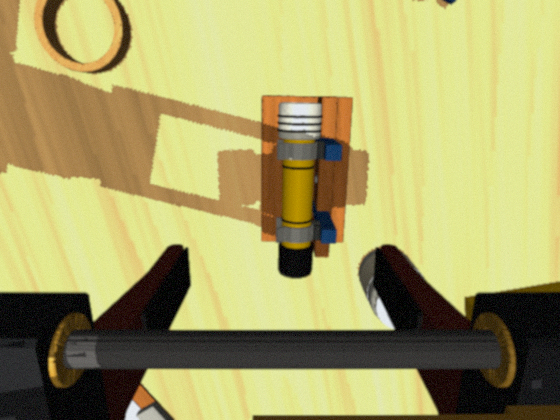

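The wrist view shows the torch from (300,104) lens to (295,275) tail, with clips at rows 150 and 230; the tape is to the upper left and the tin by the right finger.

```bash
cat > m.py <<'E'
from h import *
f=np.load('w1.npz'); c=(f['K'],f['d'],f['o'],f['R']); im=cv2.imread('raw_w1.png')
h=cv2.cvtColor(im,cv2.COLOR_BGR2HSV); m=((h[...,0]>18)&(h[...,0]<34)&(h[...,1]>190)).astype(np.uint8); m[:,:270]=0;m[:,325:]=0;m[:100]=0;m[290:]=0
for r0 in range(135,252,6):
    k=np.where(m[r0])[0]; print(r0,(k.min(),k.max(),len(k)) if len(k) else None,end=' ')
ys=[r for r in range(168,216)]; mid=[]
for r0 in ys:
    k=np.where(m[r0])[0]; 
    if len(k)>20: mid.append([(np.percentile(k,2)+np.percentile(k,98))/2,r0])
P=atz(c,mid,.1); v=np.polyfit(P[:,1],P[:,0],1); print('\naxis yaw of x axis',-np.degrees(np.arctan(v[0])))
for n,px in dict(head=(300,104),clipA=(297,150),clipB=(295.5,231),tail=(295,276)).items(): print(n,atz(c,[px],.1).round(4))
print('x at y=-.202',np.polyval(v,-.202))
# stand board
for px in [(262,97),(351,98),(262,241),(341,241)]: print(px,atz(c,[px],.014).round(4))
E
python3 m.py; python3 plan.py .586 -.202 .25 -11.2 1
```

```text
135 None 141 (np.int64(284), np.int64(313), 30) 147 None 153 None 159 None 165 (np.int64(283), np.int64(316), 32) 171 (np.int64(283), np.int64(313), 31) 177 (np.int64(282), np.int64(312), 31) 183 (np.int64(282), np.int64(313), 32) 189 (np.int64(282), np.int64(313), 32) 195 (np.int64(282), np.int64(312), 31) 201 (np.int64(282), np.int64(312), 31) 207 (np.int64(282), np.int64(311), 30) 213 (np.int64(282), np.int64(311), 30) 219 (np.int64(283), np.int64(311), 29) 225 (np.int64(283), np.int64(309), 27) 231 None 237 None 243 (np.int64(282), np.int64(310), 18) 249 (np.int64(291), np.int64(307), 11) 
axis yaw of x axis -11.702692971778198
head [[ 0.604  -0.1253  0.1   ]]
clipA [[ 0.5947 -0.1641  0.1   ]]
clipB [[ 0.5803 -0.2397  0.1   ]]
tail [[ 0.5718 -0.2862  0.1   ]]
x at y=-.202 0.5882980602876973
(262, 97) [[ 0.5688 -0.1124  0.014 ]]
(351, 98) [[ 0.6637 -0.1308  0.014 ]]
(262, 241) [[ 0.5363 -0.2762  0.014 ]]
(341, 241) [[ 0.6303 -0.2935  0.014 ]]
t 2.45 p [ 0.5789 -0.1873  0.2725] yaw -10.03 dist 27.8 rot [-0.4  1.2 -0.1] F [3.  2.1 0.6] g 0.0877 q [-0.43  0.33  1.43  0.    1.38 -0.25]
[-0.4, 1.2, -0.1, 13.2, 22.5, 9.4]
```

Call:
send_rows --series '[-0.4,1.2,0,13,30,9,-1,0,0,0,0,40,0,-1,0,0,0,0,20,0,-1,0,0,0,0,0,0,-1]'

```text
clock: 2.95
tool_pos: [0.5886, -0.2003, 0.1812]
eef_rot: [[-0.191, 0.003, 0.982], [-0.982, -0.0, -0.191], [-0.0, -1.0, 0.003]]
wrist_force: [-0.1, 0.2, 0.2]
grip_width: 0.0878
```

```bash
python3 plan.py .587 -.202 .0813 -11.2 3
```

```text
t 2.95 p [ 0.5886 -0.2003  0.1812] yaw -11.03 dist 99.9 rot [-0.2  0.2 -0. ] F [-0.1  0.2  0.2] g 0.0878 q [-0.44  0.43  1.51  0.    1.2  -0.25]
[-0.1, 0.1, -0.0, 0.7, 33.3, -0.5]
[-0.1, 0.1, -0.0, 0.7, 33.3, -0.5]
[-0.1, 0.1, -0.0, 0.7, 33.3, -0.4]
```

Call:
send_rows --series '[-0.1,0.1,0,1,33,-0.5,-1,0,0,0,1,33,-0.5,-1,0,0,0,0,30,0,-1,0,0,0,0,3,0,-1,0,0,0,0,0,0,-1]'

```text
clock: 3.58
tool_pos: [0.592, -0.2051, 0.0868]
eef_rot: [[-0.194, 0.011, 0.981], [-0.981, -0.005, -0.194], [0.002, -1.0, 0.012]]
wrist_force: [-0.5, 0.4, 0.6]
grip_width: 0.0875
```

Call:
send_rows --series '[0,0,0,0,0,0,1,0,0,0,0,0,0,1,0,0,0,0,0,0,1,0,0,0,0,0,0,1,0,0,0,0,0,0,1]' --grip_force 20

```text
clock: 4.2
tool_pos: [0.5943, -0.2062, 0.0911]
eef_rot: [[-0.194, 0.016, 0.981], [-0.981, -0.007, -0.194], [0.004, -1.0, 0.017]]
wrist_force: [-9.6, 1.7, 3.2]
grip_width: 0.0415
```

```bash
python3 plan.py .587 -.202 .0813 -11.2 1; python3 w.py w2
```

```text
t 4.2 p [ 0.5943 -0.2062  0.0911] yaw -11.2 dist 12.9 rot [-1.  -0.   0.2] F [-9.6  1.7  3.2] g 0.0415 q [-0.44  0.53  1.59  0.    1.   -0.25]
[-1.0, -0.0, 0.2, -2.7, 9.7, -8.1]
[ 0.606 -0.133  0.253] [[0.98, 0.19, 0.04], [-0.19, 0.94, 0.28], [0.02, -0.28, 0.96]]
```

View pics/w2.png

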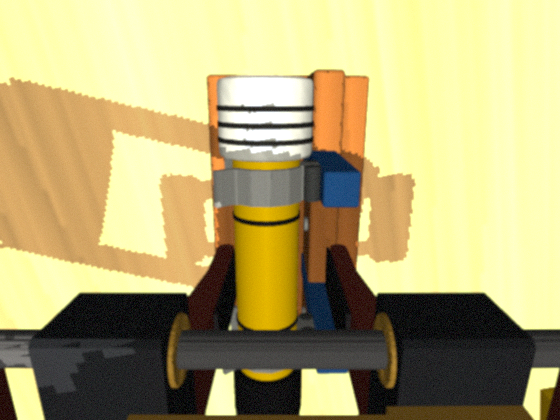

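The drift put the TCP about 8 mm to +x and 10 mm high, so one finger touched first. I'll reopen and re-centre.

Call:
send_rows --series '[-0.5,0,0,0,2,-1,-0.5,-0.5,0,0,-2,5,-5,-0.5,-0.2,0,0,-1,6,-4,-0.5,0,0,0,0,2,-1,-0.5]'

```text
clock: 4.75
tool_pos: [0.5816, -0.2003, 0.0742]
eef_rot: [[-0.194, -0.009, 0.981], [-0.981, -0.002, -0.194], [0.004, -1.0, -0.009]]
wrist_force: [0.4, -0.1, -0.3]
grip_width: 0.0658
```

```bash
python3 plan.py .587 -.202 .0813 -11.2 1
```

```text
t 4.75 p [ 0.5816 -0.2003  0.0742] yaw -11.19 dist 9.0 rot [0.5 0.  0.2] F [ 0.4 -0.1 -0.3] g 0.0658 q [-0.44  0.54  1.62 -0.01  0.99 -0.24]
[0.5, 0.0, 0.2, 0.7, -7.1, 5.6]
```

Call:
send_rows --series '[0.3,0,0.1,0.5,-4,3,-0.3,0,0,0,0,0,0,-0.3]'

```text
clock: 5.0
tool_pos: [0.5848, -0.2015, 0.0783]
eef_rot: [[-0.194, -0.003, 0.981], [-0.981, -0.001, -0.194], [0.002, -1.0, -0.003]]
wrist_force: [-0.3, 0.5, 0.1]
grip_width: 0.057
```

```bash
python3 plan.py .587 -.202 .0813 -11.2 1
```

```text
t 5.0 p [ 0.5848 -0.2015  0.0783] yaw -11.19 dist 3.8 rot [0.2 0.  0.1] F [-0.3  0.5  0.1] g 0.057 q [-0.44  0.54  1.61 -0.    0.99 -0.25]
[0.2, 0.0, 0.1, 0.1, -3.0, 2.3]
```

Call:
send_rows --series '[0,0,0,0,-1,0.7,1,0,0,0,0,0,0,1,0,0,0,0,0,0,1]'

```text
clock: 5.38
tool_pos: [0.5861, -0.2019, 0.0799]
eef_rot: [[-0.194, -0.002, 0.981], [-0.981, -0.002, -0.194], [0.002, -1.0, -0.002]]
wrist_force: [2.3, -0.1, 2.2]
grip_width: 0.0303
```

```bash
python3 plan.py .587 -.202 .0813 -11.2 1
```

```text
t 5.38 p [ 0.5861 -0.2019  0.0799] yaw -11.19 dist 1.7 rot [0.1 0.  0.1] F [ 2.3 -0.1  2.2] g 0.0303 q [-0.44  0.54  1.61 -0.    1.   -0.24]
[0.1, 0.0, 0.1, -0.1, -1.4, 1.0]
```

Call:
send_rows --series '[0,0,0,0,0,0,1,0,0,0,0,0,0,1,0,0,0,0,0,0,1]' --grip_force 45

```text
clock: 5.75
tool_pos: [0.5869, -0.2022, 0.0802]
eef_rot: [[-0.194, -0.0, 0.981], [-0.981, -0.002, -0.194], [0.002, -1.0, 0.0]]
wrist_force: [0.0, -0.8, -0.5]
grip_width: 0.0273
```

```bash
python3 plan.py .587 -.202 .0813 -11.2 1
```

```text
t 5.75 p [ 0.5869 -0.2022  0.0802] yaw -11.2 dist 1.1 rot [-0.   0.   0.1] F [ 0.  -0.8 -0.5] g 0.0273 q [-0.44  0.54  1.61 -0.    1.   -0.24]
[-0.0, 0.0, 0.1, -0.2, -1.1, 0.0]
```

Call:
send_rows --series '[0,0,0,0,0,-10,1,0,0,0,0,0,-12,1,0,0,0,0,0,-15,1,0,0,0,0,0,-15,1,0,0,0,0,0,-15,1]'

```text
clock: 6.38
tool_pos: [0.521, -0.1893, 0.0797]
eef_rot: [[-0.194, 0.005, 0.981], [-0.981, -0.004, -0.194], [0.003, -1.0, 0.006]]
wrist_force: [-0.6, 0.1, -1.1]
grip_width: 0.0271
```

```bash
python3 plan.py .52 -.18 .0813 -11.2 1
```

```text
t 6.38 p [ 0.521  -0.1893  0.0797] yaw -11.19 dist 9.5 rot [-0.3  0.   0.2] F [-0.6  0.1 -1.1] g 0.0271 q [-0.47  0.46  1.76 -0.    0.91 -0.28]
[-0.3, 0.0, 0.2, -8.9, -1.6, -2.8]
```

Torch is free and still gripped (27.1 mm opening). I'll lift and move to a look pose beside the cradle.

```bash
python3 plan.py .435 .165 .27 -14 9
```

```text
t 6.38 p [ 0.521  -0.1893  0.0797] yaw -11.19 dist 411.3 rot [-0.3  2.8  0.2] F [-0.6  0.1 -1.1] g 0.0271 q [-0.47  0.46  1.76 -0.    0.91 -0.28]
[-0.0, 0.3, 0.0, -36.7, -21.3, -16.9]
[-0.0, 0.3, 0.0, -36.6, -21.3, -17.1]
[-0.0, 0.3, 0.0, -36.5, -21.3, -17.3]
[-0.0, 0.3, 0.0, -36.4, -21.3, -17.5]
[-0.0, 0.3, 0.0, -36.4, -21.3, -17.7]
[-0.0, 0.3, 0.0, -36.3, -21.2, -18.0]
[-0.0, 0.3, 0.0, -36.2, -21.2, -18.2]
[-0.0, 0.3, 0.0, -36.1, -21.2, -18.4]
[-0.0, 0.3, 0.0, -36.0, -21.2, -18.6]
```

Call:
send_rows --series '[0,0.3,0,-20,-30,-18,1,0,0.3,0,-36,-30,-18,1,0,0.3,0,-40,-30,-18,1,0,0.3,0,-40,-30,-18,1,0,0.3,0,-40,-30,-18,1]'

```text
clock: 7.0
tool_pos: [0.4598, 0.0055, 0.2301]
eef_rot: [[-0.227, -0.003, 0.974], [-0.974, -0.001, -0.227], [0.002, -1.0, -0.002]]
wrist_force: [1.2, -0.3, -2.1]
grip_width: 0.0271
```

```bash
python3 plan.py .435 .165 .27 -14 4
```

```text
t 7.0 p [0.4598 0.0055 0.2301] yaw -13.13 dist 166.2 rot [0.1 0.9 0.1] F [ 1.2 -0.3 -2.1] g 0.0271 q [-0.14  0.15  1.79 -0.    1.21  0.09]
[0.0, 0.2, 0.0, -37.4, -10.0, -15.1]
[0.0, 0.2, 0.0, -37.3, -10.0, -15.3]
[0.0, 0.2, 0.0, -37.3, -10.0, -15.4]
[0.0, 0.2, 0.0, -37.2, -10.0, -15.5]
```

Call:
send_rows --series '[0,0.2,0,-38,-8,-15,1,0,0.2,0,-38,-8,-15,1,0,0.2,0,-36,-6,-15,1,0,0.2,0,-25,-5,-10,1,0,0,0,0,0,0,1]'

```text
clock: 7.62
tool_pos: [0.4321, 0.1571, 0.2598]
eef_rot: [[-0.238, 0.001, 0.971], [-0.971, -0.001, -0.238], [0.001, -1.0, 0.001]]
wrist_force: [0.2, -0.8, -0.8]
grip_width: 0.0276
```

```bash
python3 plan.py .435 .165 .27 -14 1; python3 w.py w3
```

```text
t 7.62 p [0.4321 0.1571 0.2598] yaw -13.77 dist 13.3 rot [-0.1  0.2  0. ] F [ 0.2 -0.8 -0.8] g 0.0276 q [ 0.2   0.12  1.75 -0.    1.28  0.44]
[-0.1, 0.2, 0.0, -8.4, -10.2, 0.9]
[0.45  0.229 0.422] [[0.97, 0.23, 0.06], [-0.24, 0.93, 0.27], [0.0, -0.28, 0.96]]
```

View pics/w3.png

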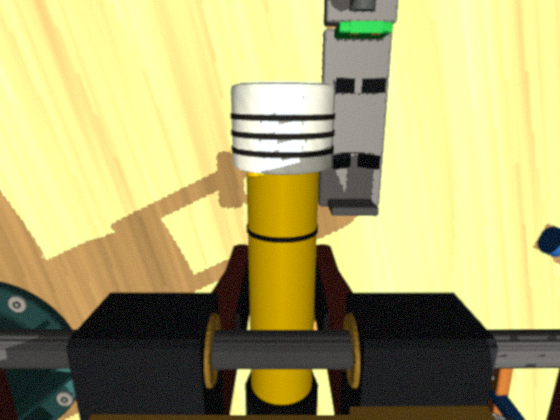

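Wrist view: green wall top at (364,27), black saddles at rows 86 and 161, grey wall at (354,208), torch head tip at row 84.

```bash
cat > m3.py <<'E'
from h import *
f=np.load('w3.npz'); c=(f['K'],f['d'],f['o'],f['R']); im=cv2.imread('raw_w3.png')
crop=cv2.resize(np.clip(im[0:220,310:410]*1.8,0,255).astype(np.uint8),None,fx=2.7,fy=2.7,interpolation=cv2.INTER_CUBIC)
b=cv2.copyMakeBorder(crop,0,0,0,0,0); 
ax=np.array([.241,.9705]); 
C=np.array([.5216,.1953])
pts=[]
def L(a,b_,z): p=C+a*np.array([ax[1],-ax[0]])+b_*ax; return [p[0],p[1],z]
P=[L(0,0,.042)]+[L(sx*.0205,sy*.038+e*.007,.043) for sx in(-1,1) for sy in(-1,1) for e in (-1,1)]+[L(sx*.035,sy*.094,.012) for sx in(-1,1) for sy in(-1,1)]+[L(sx*.025,sy*.084,.048) for sx in(-1,1) for sy in(-1,1)]
for u,v in proj(c,P): cv2.circle(b,(int((u-310+.5)*2.7),int((v+.5)*2.7)),3,(255,0,255),-1)
cv2.imwrite('pics/z3.png',np.hstack([crop,b]))
t=np.array([.4321,.1571]); h=atz(c,[(283,84)],.2598+.0187+.019)[0]; print('head along',(h[:2]-t)@np.array([.238,.971]),'lat',(h[:2]-t)@np.array([.971,-.238]))
E
python3 m3.py
```

```text
head along 0.07913538038922527 lat 0.0008841648299175511
```

View pics/z3.png

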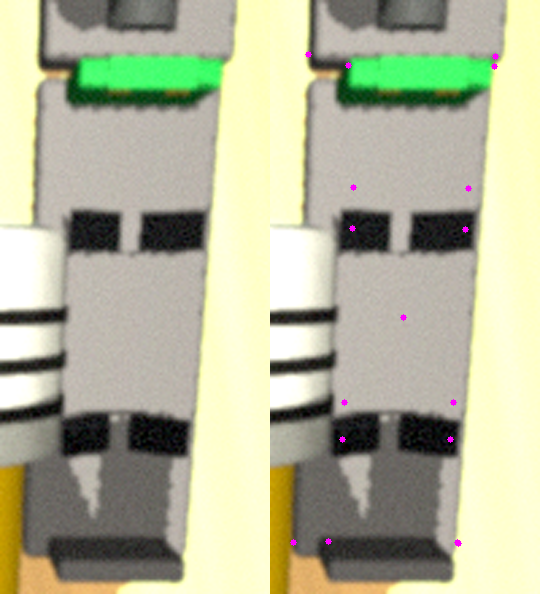

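Compared with the overlay, the cradle sits about 7 mm further to -y than my top-view estimate, because the ball had inflated that outline. The new centre is about (0.519, 0.189). The torch is centred in the hand to about 1 mm.

```bash
python3 plan.py .5192 .1893 .13 -13.9 4
```

```text
t 7.67 p [0.432  0.1561 0.2595] yaw -13.81 dist 159.6 rot [-0.1  0.1  0.1] F [ 0.1 -0.4 -1.9] g 0.027 q [ 0.2   0.12  1.75 -0.    1.28  0.44]
[-0.0, 0.0, 0.0, -13.3, 32.4, 19.2]
[-0.0, 0.0, 0.0, -13.3, 32.4, 19.2]
[-0.0, 0.0, 0.0, -13.3, 32.4, 19.2]
[-0.0, 0.0, 0.0, -13.3, 32.4, 19.2]
```

Call:
send_rows --series '[0,0,0,-13,20,22,1,0,0,0,-13,30,22,1,0,0,0,-13,35,20,1,0,0,0,-9,28,8,1,0,0,0,0,0,0,1]'

```text
clock: 8.3
tool_pos: [0.515, 0.1784, 0.1426]
eef_rot: [[-0.242, 0.0, 0.97], [-0.97, -0.005, -0.242], [0.005, -1.0, 0.001]]
wrist_force: [-1.2, 0.3, -1.4]
grip_width: 0.0272
```

```bash
python3 plan.py .5192 .1893 .13 -13.9 1
```

```text
t 8.3 p [0.515  0.1784 0.1426] yaw -14.03 dist 17.2 rot [-0.1 -0.1  0.3] F [-1.2  0.3 -1.4] g 0.0272 q [ 0.21  0.37  1.72 -0.01  1.05  0.46]
[-0.1, -0.1, 0.3, -11.7, 12.5, 1.4]
```

Call:
send_rows --series '[-0.1,0,0.2,-8,16,1,1,0,0,0,-4,12,0.5,1,0,0,0,0,4,0,1,0,0,0,0,0,0,1]'

```text
clock: 8.8
tool_pos: [0.5197, 0.1887, 0.1108]
eef_rot: [[-0.244, 0.001, 0.97], [-0.97, -0.001, -0.244], [0.001, -1.0, 0.002]]
wrist_force: [1.0, 0.3, -1.6]
grip_width: 0.0274
```

```bash
python3 plan.py .5192 .1893 .11 -13.9 1; python3 w.py w4
```

```text
t 8.8 p [0.5197 0.1887 0.1108] yaw -14.1 dist 1.1 rot [-0.1 -0.2  0. ] F [ 1.   0.3 -1.6] g 0.0274 q [ 0.22  0.42  1.74 -0.    0.99  0.47]
[-0.1, -0.2, 0.0, -0.5, 0.8, -0.7]
[0.538 0.26  0.273] [[0.97, 0.23, 0.07], [-0.24, 0.93, 0.27], [0.0, -0.28, 0.96]]
```

View pics/w4.png

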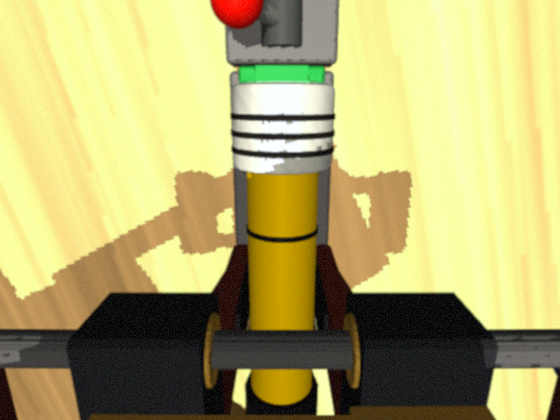

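The torch is lined up over the cradle. The green wall strip at rows 66-82, columns 240-325 is symmetric about the head (232-335). I'll check the numbers.

```bash
cat > m4.py <<'E'
from h import *
f=np.load('w4.npz'); c=(f['K'],f['d'],f['o'],f['R']); im=cv2.imread('raw_w4.png')
h=cv2.cvtColor(im,cv2.COLOR_BGR2HSV); m=((h[...,0]>50)&(h[...,0]<75)&(h[...,1]>120)&(h[...,2]>70)); m[120:]=0
y,x=np.where(m); print(x.min(),x.max(),y.min(),y.max(),[int(np.where(m[:,k])[0].min()) for k in (245,260,283,300,320)])
t=np.array([.5197,.1887]); A=np.array([.244,.97]); B=np.array([.97,-.244])
for n,px,z in [('wall outer',(283,65.5),.048),('wallL',(240,70),.048),('wallR',(325.5,70),.048),('head',(283,83),.1108+.0187+.019),('base-end notch',(232,71),.012)]:
    P=atz(c,[px],z)[0]; print(n,((P[:2]-t)@A).round(4),((P[:2]-t)@B).round(4))
E
python3 m4.py
```

```text
239 324 65 82 [66, 65, 65, 65, 66]
wall outer 0.0933 0.0013
wallL 0.0909 -0.0232
wallR 0.091 0.0256
head 0.0795 0.0008
base-end notch 0.093 -0.0323
```

Call:
send_rows --series '[0,0,0,0,20,0,1,0,0,0,0,22,0,1,0,0,0,0,18,0,1,0,0,0,0,8,0,1,0,0,0,0,0,0,1]'

```text
clock: 9.48
tool_pos: [0.523, 0.1895, 0.0449]
eef_rot: [[-0.243, 0.009, 0.97], [-0.97, 0.001, -0.243], [-0.003, -1.0, 0.009]]
wrist_force: [0.7, 0.7, -2.1]
grip_width: 0.0274
```

```bash
python3 plan.py .5197 .1887 .0235 -13.9 1
```

```text
t 9.47 p [0.523  0.1895 0.0449] yaw -14.05 dist 21.7 rot [-0.5 -0.1 -0.2] F [ 0.7  0.7 -2.1] g 0.0274 q [ 0.22  0.51  1.79 -0.    0.83  0.47]
[-0.5, -0.1, -0.2, 1.7, 21.4, -3.2]
```

Call:
send_rows --series '[-0.4,0,-0.2,1,8,-3,1,0,0,0,0,6,0,1,0,0,0,0,2,0,1,0,0,0,0,0,0,1]'

```text
clock: 9.98
tool_pos: [0.5211, 0.1896, 0.0294]
eef_rot: [[-0.243, 0.004, 0.97], [-0.97, -0.001, -0.243], [-0.0, -1.0, 0.004]]
wrist_force: [1.0, 0.2, -1.4]
grip_width: 0.0273
```

```bash
python3 plan.py .5197 .1887 .0235 -13.9 1
```

```text
t 9.97 p [0.5211 0.1896 0.0294] yaw -14.04 dist 6.1 rot [-0.2 -0.1 -0. ] F [ 1.   0.2 -1.4] g 0.0273 q [ 0.23  0.54  1.8  -0.    0.8   0.47]
[-0.2, -0.1, -0.0, 1.2, 5.9, -1.1]
```

Call:
send_rows --series '[-0.2,0,0,0.8,3,-1,1,0,0,0,0,2,0,1,0,0,0,0,1,0,1,0,0,0,0,0,0,1]'

```text
clock: 10.48
tool_pos: [0.5201, 0.189, 0.0233]
eef_rot: [[-0.243, 0.001, 0.97], [-0.97, 0.0, -0.243], [-0.001, -1.0, 0.0]]
wrist_force: [-0.5, 0.8, -2.5]
grip_width: 0.0269
```

```bash
python3 plan.py .5197 .1887 .0235 -13.9 1
```

```text
t 10.47 p [0.5201 0.189  0.0233] yaw -14.04 dist 0.6 rot [-0.  -0.1 -0. ] F [-0.5  0.8 -2.5] g 0.0269 q [0.22 0.55 1.8  0.   0.79 0.47]
[-0.0, -0.1, -0.0, 0.4, -0.2, -0.3]
```

Call:
send_rows --series '[0,0,0,0,1,0,1,0,0,0,0,0.6,0,1,0,0,0,0,0.4,0,1]'

```text
clock: 10.85
tool_pos: [0.5202, 0.1891, 0.0225]
eef_rot: [[-0.242, 0.001, 0.97], [-0.97, 0.0, -0.242], [-0.001, -1.0, 0.001]]
wrist_force: [-1.1, 0.1, 3.5]
grip_width: 0.027
```

Contact: the vertical force went from -1.6 to +3.5 N at the expected height. Releasing.

Call:
send_rows --series '[0,0,0,0,0,0,0,0,0,0,0,0,0,-0.4,0,0,0,0,0,0,-1,0,0,0,0,0,0,-1,0,0,0,0,0,0,-1]'

```text
clock: 11.48
tool_pos: [0.5209, 0.1893, 0.0225]
eef_rot: [[-0.242, 0.002, 0.97], [-0.97, 0.001, -0.242], [-0.001, -1.0, 0.002]]
wrist_force: [-0.5, 0.5, -0.2]
grip_width: 0.074
```

Call:
send_rows --series '[0,0,0,0,-15,0,-1,0,0,0,0,-35,0,-1,0,0,0,0,-45,0,-1,0,0,0,0,-45,0,-1,0,0,0,0,-25,0,-1]'

```text
clock: 12.1
tool_pos: [0.5191, 0.1888, 0.1942]
eef_rot: [[-0.243, -0.001, 0.97], [-0.97, 0.0, -0.243], [0.0, -1.0, -0.001]]
wrist_force: [-0.4, 0.0, 0.2]
grip_width: 0.088
```

```bash
python3 plan.py .5197 .1887 .2 -13.9 1; python3 w.py w5
```

```text
t 12.1 p [0.5191 0.1888 0.1942] yaw -14.04 dist 5.9 rot [ 0.  -0.1  0. ] F [-0.4  0.   0.2] g 0.088 q [0.22 0.32 1.65 0.   1.17 0.47]
[0.0, -0.1, 0.0, -0.0, -5.8, 0.7]
[0.538 0.26  0.356] [[0.97, 0.23, 0.07], [-0.24, 0.93, 0.27], [-0.0, -0.28, 0.96]]
```

View pics/w5.png

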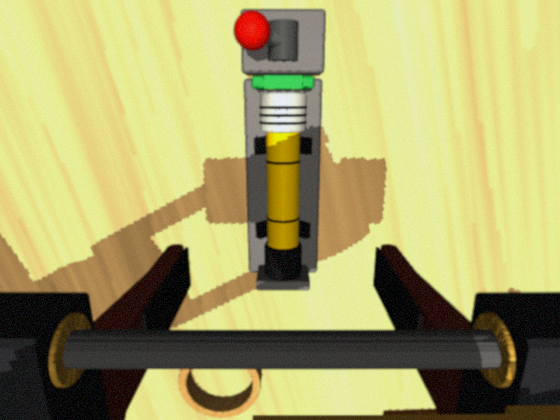

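The torch lies in both saddles between the walls, lens at the green wall; red ball at (252,30). I'll check the ball position and plan the lever push.

```bash
cat > m5.py <<'E'
from h import *
f=np.load('w5.npz'); c=(f['K'],f['d'],f['o'],f['R']); im=cv2.imread('raw_w5.png')
h=cv2.cvtColor(im,cv2.COLOR_BGR2HSV); m=((h[...,0]<8)|(h[...,0]>172))&(h[...,1]>150); m[80:]=0; y,x=np.where(m); print(x.mean(),y.mean())
C=np.array([.519,.189]);A=np.array([.2425,.970]); B=np.array([.970,-.2425])
P=atz(c,[(x.mean(),y.mean())],.07)[0]; print('ball',P,((P[:2]-C)@B).round(4),((P[:2]-C)@A).round(4))
for n,px,z in [('head',(283,95),.061),('tail end',(283,279),.059)]:
    P=atz(c,[px],z)[0]; print(n,((P[:2]-C)@B).round(4),((P[:2]-C)@A).round(4))
E
python3 m5.py; python3 plan.py .471 .327 .13 -14 3
```

```text
252.03787195671777 30.00180342651037
ball [0.52879672 0.31246724 0.07      ] -0.0204 0.1221
head 0.0016 0.0781
tail end 0.0018 -0.0772
t 12.15 p [0.5207 0.1893 0.197 ] yaw -14.03 dist 161.0 rot [-0.2 -0.  -0.1] F [1.  0.7 1.6] g 0.0878 q [0.22 0.32 1.65 0.   1.18 0.47]
[-0.1, -0.0, -0.0, -40.5, 22.3, -27.3]
[-0.1, -0.0, -0.0, -40.5, 22.3, -27.3]
[-0.1, -0.0, -0.0, -40.5, 22.3, -27.2]
```

Call:
send_rows --series '[0,0,0,-38,12,-27,1,0,0,0,-40,18,-27,1,0,0,0,-34,20,-24,1,0,0,0,-10,10,-6,1,0,0,0,0,0,0,1]'

```text
clock: 12.78
tool_pos: [0.4706, 0.3311, 0.1396]
eef_rot: [[-0.244, 0.012, 0.97], [-0.97, 0.003, -0.244], [-0.006, -1.0, 0.011]]
wrist_force: [-0.1, -0.2, 0.7]
grip_width: 0.0412
```

```bash
python3 plan.py .471 .327 .06 -14 3
```

```text
t 12.78 p [0.4706 0.3311 0.1396] yaw -14.15 dist 79.8 rot [-0.6 -0.1 -0.3] F [-0.1 -0.2  0.7] g 0.0412 q [ 0.5   0.41  1.67 -0.    1.06  0.74]
[-0.2, -0.0, -0.1, 1.4, 26.5, 0.2]
[-0.2, -0.0, -0.1, 1.4, 26.5, 0.3]
[-0.2, -0.0, -0.1, 1.3, 26.5, 0.4]
```

Call:
send_rows --series '[-0.2,0,-0.1,1,26,0,1,-0.2,0,0,1,24,0,1,0,0,0,1,18,0,1,0,0,0,0,4,0,1,0,0,0,0,0,0,1]'

```text
clock: 13.4
tool_pos: [0.4761, 0.324, 0.0698]
eef_rot: [[-0.248, 0.011, 0.969], [-0.969, 0.003, -0.248], [-0.006, -1.0, 0.009]]
wrist_force: [0.4, -0.0, -0.8]
grip_width: 0.0005
```

```bash
python3 plan.py .5486 .3073 .06 -14 4
```

```text
t 13.4 p [0.4761 0.324  0.0698] yaw -14.38 dist 75.1 rot [-0.5 -0.4 -0.3] F [ 0.4 -0.  -0.8] g 0.0005 q [ 0.48  0.5   1.73 -0.    0.91  0.73]
[-0.1, -0.1, -0.1, -0.5, 2.6, 18.6]
[-0.1, -0.1, -0.1, -0.4, 2.6, 18.6]
[-0.1, -0.1, -0.1, -0.4, 2.5, 18.6]
[-0.1, -0.1, -0.1, -0.4, 2.5, 18.6]
```

Call:
send_rows --series '[-0.1,0,-0.1,-0.5,5,12,1,0,0,0,-0.5,5,14,1,0,0,0,-0.5,2,14,1,0,0,0,0,1,12,1,0,0,0,0,0,4,1]'

```text
clock: 14.02
tool_pos: [0.5363, 0.3109, 0.0588]
eef_rot: [[-0.249, 0.011, 0.968], [-0.968, 0.004, -0.249], [-0.006, -1.0, 0.01]]
wrist_force: [-1.2, 1.4, -0.1]
grip_width: 0.0004
```

```bash
python3 plan.py .5486 .3073 .06 -14 4
```

```text
t 14.03 p [0.5363 0.3109 0.0588] yaw -14.42 dist 12.9 rot [-0.6 -0.4 -0.4] F [-1.2  1.4 -0.1] g 0.0004 q [ 0.41  0.56  1.63 -0.    0.94  0.67]
[-0.1, -0.1, -0.1, 0.1, -0.3, 3.2]
[-0.1, -0.1, -0.1, 0.1, -0.3, 3.2]
[-0.1, -0.1, -0.1, 0.1, -0.3, 3.2]
[-0.1, -0.1, -0.1, 0.1, -0.3, 3.2]
```

Call:
send_rows --series '[0,0,0,0,0,4,1,0,0,0,0,0,4,1,0,0,0,0,0,4,1]'

```text
clock: 14.4
tool_pos: [0.548, 0.3078, 0.0586]
eef_rot: [[-0.249, 0.01, 0.968], [-0.969, 0.004, -0.249], [-0.006, -1.0, 0.009]]
wrist_force: [-1.0, 0.7, -1.2]
grip_width: 0.0005
```

Call:
send_rows --series '[0,0,0,0,0,2.5,1,0,0,0,0,0,2.5,1]'

```text
clock: 14.65
tool_pos: [0.5524, 0.3064, 0.0583]
eef_rot: [[-0.249, 0.009, 0.969], [-0.969, 0.003, -0.249], [-0.005, -1.0, 0.008]]
wrist_force: [-0.8, 0.3, -0.9]
grip_width: 0.0003
```

Call:
send_rows --series '[0,0,0,0,0,2.5,1,0,0,0,0,0,2.5,1]'

```text
clock: 14.9
tool_pos: [0.5539, 0.3058, 0.058]
eef_rot: [[-0.249, 0.002, 0.968], [-0.968, 0.004, -0.249], [-0.004, -1.0, 0.001]]
wrist_force: [-8.7, 5.4, 6.3]
grip_width: 0.0004
```

Call:
send_rows --series '[0,0,0,0,0,2,1,0,0,0,0,0,2,1]'

```text
clock: 15.15
tool_pos: [0.5537, 0.3059, 0.0581]
eef_rot: [[-0.25, -0.005, 0.968], [-0.968, 0.005, -0.25], [-0.004, -1.0, -0.006]]
wrist_force: [-6.0, 2.2, 3.1]
grip_width: 0.0002
```

```bash
python3 - <<'E'
from h import *
im=imaging.capture('side'); cv2.imwrite('pics/s6.png',np.clip(cv2.resize(im[240:390,220:370],None,fx=4,fy=4,interpolation=2)*1.4,0,255).astype(np.uint8))
E
python3 plan.py .5486 .3073 .06 -14 1
```

```text
t 15.2 p [0.5537 0.3059 0.0581] yaw -14.46 dist 5.7 rot [ 0.4 -0.5 -0.2] F [-7.6  2.7  3.6] g 0.0005 q [0.39 0.58 1.59 0.01 0.97 0.64]
[0.4, -0.5, -0.2, -0.1, -1.9, -5.3]
```

View pics/s6.png

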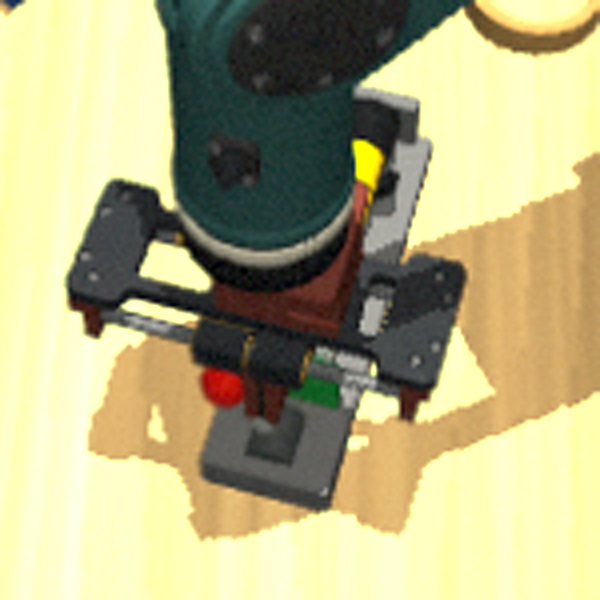

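The force rose to about 9 N and the tool stopped advancing, so the lever is at its end stop. The ball shows at (222,385), on the far side. Backing off and checking.

Call:
send_rows --series '[0,0,0,0,0,-15,1,0,0,0,0,0,-25,1,0,0,0,0,-20,-20,1,0,0,0,0,-50,0,1,0,0,0,0,-50,0,1]'

```text
clock: 15.82
tool_pos: [0.4909, 0.3196, 0.1778]
eef_rot: [[-0.249, -0.008, 0.969], [-0.969, 0.001, -0.249], [0.001, -1.0, -0.008]]
wrist_force: [1.0, -0.1, -0.5]
grip_width: 0.0008
```

Call:
send_rows --series '[0,0,0,35,-30,10,1,0,0,0,50,-10,20,1,0,0,0,45,0,15,1,0,0,0,10,0,0,1,0,0,0,0,0,0,1]'

```text
clock: 16.45
tool_pos: [0.5031, 0.1717, 0.2252]
eef_rot: [[-0.246, 0.008, 0.969], [-0.969, 0.005, -0.246], [-0.006, -1.0, 0.007]]
wrist_force: [0.3, 0.8, -0.1]
grip_width: 0.0005
```

```bash
python3 plan.py .5197 .1887 .2 -13.9 1; python3 w.py w7
cat > m7.py <<'E'
from h import *
f=np.load('w7.npz'); c=(f['K'],f['d'],f['o'],f['R']); im=cv2.imread('raw_w7.png')
h=cv2.cvtColor(im,cv2.COLOR_BGR2HSV); m=(((h[...,0]<8)|(h[...,0]>172))&(h[...,1]>190)).astype(np.uint8); n,l,s,q=cv2.connectedComponentsWithStats(m)
C=np.array([.519,.189]);A=np.array([.2425,.970]); B=np.array([.970,-.2425])
for i in range(1,n):
    if s[i,4]>200:
        P=atz(c,[q[i]],.07)[0]; print(q[i].round(),s[i,4],((P[:2]-C)@B).round(4),((P[:2]-C)@A).round(4))
E
python3 m7.py
```

```text
t 16.45 p [0.5031 0.1717 0.2252] yaw -14.24 dist 34.7 rot [-0.4 -0.3 -0.4] F [ 0.3  0.8 -0.1] g 0.0005 q [0.2  0.25 1.66 0.   1.22 0.44]
[-0.4, -0.3, -0.4, -20.4, 25.4, 11.8]
[0.52  0.242 0.388] [[0.97, 0.24, 0.06], [-0.25, 0.93, 0.26], [0.01, -0.27, 0.96]]
[329.  13.] 762 0.0275 0.1204
[551. 306.] 642 0.2523 -0.1377
```

View pics/w7.png

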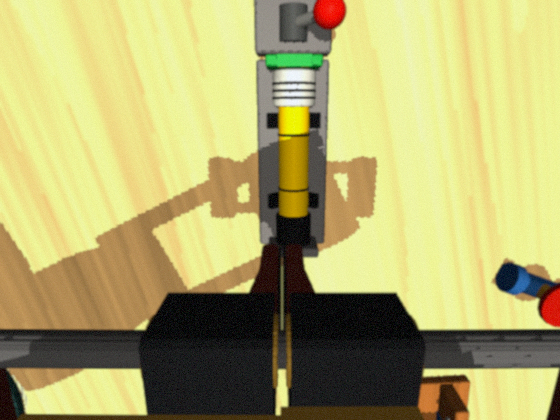

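The final view shows the torch lying in the cradle with its lens at the green wall. The red ball at (329,13) is now 27 mm to the cradle's +x, and full on is 26.7 mm. The arm is clear.

```bash
python3 -c "
from h import *
print(close_job())"
```

```text
the job is handed in; nothing more can be done
None
```

The torch is in the charging cradle, the lever is swung over, and I handed the job in at about 16.5 s of robot time, with the arm clear of everything.

- **Torch:** I pulled it level out of the clips without dropping it; the grip opening stayed at about 27 mm throughout. I set it in the cradle with the lens at the green wall. It touched down gently at the expected height. The last wrist picture shows it in both saddles between the end walls.
- **Lever:** I pushed it with the fingers shut until it stopped at about 9–12 N. The ball then measured 27.5 mm to the cradle's +x, against 26.7 mm for fully on, which is within the roughly 2 mm measuring error.

Checks that disagreed or were not made:
- **First grip:** on my first close, one finger touched the torch early with about 10 N because the tool had drifted about 8 mm. I reopened, re-centred and gripped again.
- **Cradle position:** my first top-view estimate was about 7 mm off along the cradle. I corrected it from the wrist camera before lowering the torch.
- **Tape roll, valve and tin:** the path kept clear of them, but I did not measure them again at the end.

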